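# Seat the agitator in the batter mixer and hold it down

## Robot

A 7-joint arm with a two-finger parallel gripper is mounted at the origin on the work surface. World frame = base frame: x ahead of the robot, y to its left, z up, the work surface at z = 0. Lengths are in m, angles in rad, forces in N, time in s.
With the tool pointing down it reaches from about 0.4 to 0.85 m from the base axis. Payload 4.5 kg.
Tool frame: the origin (TCP) lies between the finger pads; the fingertips stand 25 mm ahead of it and the grasp point (between the pads) lies 6 mm ahead of it (r.tips_ahead is the distance from the TCP to the fingertips, in m); z points along the fingers, y is the direction in which the jaws open and shut (so a half turn about z gives the same grasp; the last joint's range is limited). The gripper opens to 88 mm and grips with 3 to 60 N. Pads are 18 mm wide; open, the fingers measure 123 mm over their backs; the gripper's body (75 mm by 187 mm) begins 45 mm behind the grasp point.
Start: joints at [-1.302, 0.689, -0.195, 1.565, 0.157, 0.902, -0.215], TCP at [0.145, 0.608, 0.264] pointing down, gripper open.
Joint ranges: [-3.01, 3.01], [-0.46, 2.08], [-1.47, 1.51], [0.13, 2.56], [-1, 4.14], [0.04, 2.09], [-2.66, 2.66]. Speed limits (rad/s): [2.57, 2.57, 3.14, 3.14, 3.14, 3.14, 3.14].

## Interface

Orientations are given as a unit quaternion [x, y, z, w].
In Python, from plant import r, imaging gives the robot as it stands.
- The arm moves only by the tool send_rows, never from a script. Its argument "moves" is one flat list of numbers, 6 for each row, row after row: the shift along the tool's x, y, z in m, then the turn, a rotation vector about the tool's x, y, z in degrees. A call has exactly 5 rows; each row is the pose to reach, as a shift and turn from the pose measured when the call began, along the tool's axes at that moment; what a row does not reach only later rows make up. A row lasts 1/12 s, in which the tool goes at most 41.7 mm and 7.16 degrees, less where a joint would pass 70% of its speed; a pose out of reach is approached as far as the arm can. A call with a gripper value outside its range is refused whole. "claw" is the closure, from -1 (fully open) to 1 (shut), so that 0 is half open, set as the call begins (left out, the last holds). The fingers move at their own pace and stop on an object; "grip_force" is the grip in N (left out, the last holds). Time passes only in rows, so rows that repeat a pose let the fingers close, or fill a call up. It gives the time, the measured TCP pose, the force and the opening at its end, in the units of the state.
- r.get_state(): the state, without advancing time (a new reading comes with each control period).
- imaging.snapshot(name): name is "scene" or "side" or "wrist"; returns a dict with "image" (480x640x3 uint8, red, green, blue), "depth" (480x640 float32, m along the optical axis (not along the pixel's ray), 0 where there is no reading), "mtx" (3x3 intrinsics, pixels), "D" ([k1, k2, p1, p2, k3] as OpenCV has them; the pictures are not rectified), "rvec" (rotation vector, rad) and "tvec" (3), from world to camera coordinates, as OpenCV has them. Camera axes: x right, y down, z forward; pixel columns grow to the right and rows downward; lengths in m; the calibration is good to about 2 mm. A picture is of the moment at which its call begins.
- r.finish_job(): hands the job in, once; it reports no verdict.
Trained networks look in a picture, given as the dict that the camera call returned (one of the last four; its "shot" number tells which), for a name from the list of things; names that differ only in an ending like _2 or _b are one class to them, and where a whole thing is asked for, a point or a joint stands for the part that bears it (a point fixed in the world has none). Each returns a list of dicts, best first, with "score" (0 to 1); they miss things now and then, are a little off and sometimes report something else, mostly with a low value. They report only what shows in the picture. A call takes as long as a camera call. They do not tell look-alikes from the thing itself.
- imaging.look_for(query, picture): "box" ([centre column, centre row, width, height] as shares, 0 to 1, of the picture: columns of its width, rows of its height, round what is visible of it).
- imaging.silhouettes(query, picture): "pixels" (480x640 bool, what is visible of it) and "box" ([centre column, centre row, width, height] as shares, 0 to 1, of the picture: columns of its width, rows of its height, round what is visible of it).
- imaging.pinpoint(query, picture): "point" ([column, row] as shares, 0 to 1, of the picture: columns of its width, rows of its height: a listed point, or the origin of a listed thing).
The state is a dict: "clock": time; "q": joint angles; "qd": joint speeds; "joint_torque": joint torques, N m; "tool_pos": TCP position; "eef_rot": TCP orientation; "contact_force": force on the tool from outside, world axes, zero at the start; "moment": the same for the moment, N m; "opening": opening from 0.0 (shut) to 1.0 (fully open).
Only numpy, scipy, OpenCV 4.12 (cv2) and the standard library are available. Lean on these libraries where they do the work, as an engineer would, in place of code of your own. Each camera call takes 0.05 s, during which the arm holds its last target.

## Task

Pick up the agitator by its blue grip, turn it until its cross-shaped splines line up with the slots of the mixer's centre coupling, and slide it fully home. Then push it on down against the coupling's spring to the stop and finish like that, still gripping the agitator and holding it pressed down; do not let go. Leave the cup, the trays, the timer and the jar where they are.

Things in the scene. Friction and masses are not known exactly. Their poses are not given: they have to be found in the camera images.
- agitator: Loose four-armed batter agitator, 0.25-0.35 kg, standing on four red blades. Origin: on its axis at foot level, z up. Four 8 mm rods at height 35 mm run along +x, -x, +y, -y, in line with its splines, to blades 35 mm tall with outer faces 61 mm from the axis. Square blue grip 24 x 24 mm, faces square to x and y, from 39 to 99 mm height. Same every quarter turn.
- agitator_shoulder (a point): On the agitator's axis at the underside of its 42 mm wide, 8 mm thick flange, 31 mm above its origin; same axes. Below it: cross-shaped splines 18 mm long, two bars along x and y, each 24 mm across and 7 mm wide; below those a round tapered pilot pin, 11 mm diameter, 8 mm long. Fully home, this point is at the coupling's mouth.
- mixer: Batter mixer fixed to the counter: white base 190 x 190 x 60 mm, round steel pan on top, 176 mm across the rim; rim 112 mm, pan floor 70 mm above the counter, inside radius 74 mm at the floor. Origin under its centre at counter level, z up. A grey hub 62 mm wide, 104 mm high rises from the pan's centre and carries the coupling.
- coupling_mouth (a point): Centre of the coupling's mouth, 120 mm above the counter when up; sinks with it. z up; x, y along its cross-shaped slot. Dark ring 50 mm wide with four yellow teeth; slot arms 10 mm wide, 29 mm end to end, 32 mm deep. The pilot pin enters at any angle, the splines only within about 8 degrees of the slot. The slot's angle differs from the mixer's; gearing resists turning (0.6 N m).
- coupling (a joint): How far the coupling is pressed down, m: 0 = up, 0.010 = at its lower stop. Spring: 6 N to start moving, 12 N at the stop, the agitator's own 3 N weight included. It springs back when let go. It also sinks when the splines sit unmeshed on the teeth.
- cup: Bystander: open steel cup, 72 mm across, 85 mm tall; origin under its centre.
- trays: Bystander: stack of white food trays, 88 x 118 mm, 45 mm tall; origin under its centre.
- timer: Bystander: white kitchen timer 55 x 85 x 22 mm; origin under its centre.
- shaker: Bystander: amber spice jar with red cap, 52 mm across, 100 mm tall; origin under its centre.
There are look-alikes about, which are no part of the job. Leave any orange look-alike of the agitator alone.

How it is judged:
On the way, in this order (a step that is already met when the one before it is completed fails the run):
1. the agitator is lifted clear of the counter (height (world z) of agitator above 0.05 m), for 0.1 s.
2. the splines are meshed and the flange is down on the coupling (z of agitator_shoulder in the frame of coupling_mouth below 0.004 m and horizontal distance between agitator_shoulder and coupling_mouth below 0.005 m and angle between agitator's own z axis and vertical below 0.1 rad), for 0.1 s.
At the end, for the whole second after the job is handed in: The agitator is fully home in the coupling (flange within 4 mm of the mouth, axes within 5 mm, tilt under 0.1 rad), still held by the fingers, at rest, and pressed so that the coupling stays at least 7.5 mm down of its 10 mm travel (all of step 2 and value of joint coupling above 0.0075 m and contact force between the fingers and agitator above 1 N and linear speed of agitator below 0.02 m/s); the arm keeps its last pose, push and grip.
It fails at once if the steel measuring cup is moved more than 30 mm or tipped (distance of cup from where it was at the start of the episode above 0.03 m or angle between cup's own z axis and vertical above 0.5 rad).
It fails at once if the stack of white food trays is moved more than 30 mm or tipped (distance of trays from where it was at the start of the episode above 0.03 m or angle between trays's own z axis and vertical above 0.5 rad).
It fails at once if the white kitchen timer is moved more than 30 mm or tipped (distance of timer from where it was at the start of the episode above 0.03 m or angle between timer's own z axis and vertical above 0.5 rad).
It fails at once if the spice jar is moved more than 30 mm or tipped (distance of shaker from where it was at the start of the episode above 0.03 m or angle between shaker's own z axis and vertical above 0.5 rad).
It also fails if it takes over 51 s, if anything falls off the work surface, if the arm or the gripper's body presses on something with over 40 N, if the wrist force passes 120 N, or if a joint passes its speed limit or range.

## Working session

There is one attempt and no reset: what is moved stays moved. The work goes in short steps, Python scripts to look and compute and a tool call to move; the robot and the scene stay as the last step left them, time stands still between calls to the robot, and variables do not carry over. Pictures are saved under pics/ and viewed, and the job is handed in when it is done.

Besides the shell and the picture viewer there is one more tool, called after "Request:" in YAML: its name, and indented under it one key for each argument. send_rows: Moves the arm, as the interface text tells. Its arguments: {"type":"object","properties":{"moves":{"type":"array"},"claw":{"type":"number"},"grip_force":{"type":"number"}},"required":["moves"]}

```bash
mkdir -p pics; ls
cat > h.py <<'E'
import numpy as np, cv2
from scipy.spatial.transform import Rotation as R
from plant import r, imaging
def save(n,im): cv2.imwrite('pics/'+n+'.png', cv2.cvtColor(np.ascontiguousarray(im),cv2.COLOR_RGB2BGR))
def cam(s):
    Rm=cv2.Rodrigues(np.array(s['rvec'],float))[0]; t=np.array(s['tvec'],float).ravel(); return Rm,t
def ray(s,px):
    Rm,t=cam(s); u=cv2.undistortPoints(np.array(px,float).reshape(-1,1,2),np.array(s['mtx']),np.array(s['D'])).reshape(-1,2)
    d=np.c_[u,np.ones(len(u))]@Rm; return -Rm.T@t,d
def atz(s,px,z):
    c,d=ray(s,px); return c+d*((z-c[2])/d[:,2:3])
def deproj(s,px):
    Rm,t=cam(s); c,d=ray(s,px); p=np.round(np.array(px)).astype(int).reshape(-1,2)
    z=s['depth'][p[:,1],p[:,0]]; return c+d*z[:,None]
def proj(s,P):
    return cv2.projectPoints(np.array(P,float).reshape(-1,1,3),np.array(s['rvec'],float),np.array(s['tvec'],float),np.array(s['mtx']),np.array(s['D']))[0].reshape(-1,2)
E
python3 - <<'E'
from h import *
print(r.get_state(), r.tips_ahead)
for n in ['scene','side','wrist']:
    s=imaging.snapshot(n); save(n+'0',s['image'])
    Rm,t=cam(s); print(n,-Rm.T@t,Rm[2])
    for q in ['agitator','mixer','coupling_mouth','agitator_shoulder','cup','trays','timer','shaker']:
        b=imaging.look_for(q,s); p=imaging.pinpoint(q,s)
        print(q,[(round(x['score'],2),(np.array(x['box'])*[640,480,640,480]).round().tolist()) for x in b][:3],[(round(x['score'],2),(np.array(x['point'])*[640,480]).round(1).tolist()) for x in p][:3])
E
```

```text
pics
{'clock': 0.0, 'q': array([-1.30217743,  0.69000715, -0.19450845,  1.56635002,  0.1572977 ,
        0.90246815, -0.21512253]), 'qd': array([-1.66604192e-03,  6.23678648e-04,  1.26520017e-03, -1.16043153e-03,
        1.75634090e-03,  9.45913132e-05,  1.69818211e-03]), 'joint_torque': array([-3.73579733e-04, -5.27557933e+01, -1.26679637e+00, -1.53417885e+01,
       -5.27144910e-02,  6.71373244e-03,  1.73235780e-04]), 'tool_pos': array([0.14532665, 0.60726805, 0.26289379]), 'eef_rot': array([ 1.17111574e-01,  9.93118337e-01, -9.19808572e-04, -4.34908234e-05]), 'contact_force': array([-0.07476899,  0.10316859, -0.42864459]), 'moment': array([0.06310993, 0.01099074, 0.04378274]), 'opening': 0.9974398856616246} 0.025
scene [1.06424873 0.28916174 0.78932633] [-0.55619379 -0.27785546 -0.78322718]
agitator [(0.97, [202.0, 184.0, 49.0, 49.0]), (0.83, [214.0, 239.0, 55.0, 56.0]), (0.77, [300.0, 157.0, 43.0, 45.0])] [(0.94, [267.4, 206.1]), (0.83, [215.3, 243.9]), (0.76, [205.2, 194.4])]
mixer [(0.73, [388.0, 264.0, 108.0, 112.0])] [(0.56, [391.5, 276.7])]
coupling_mouth [(0.81, [392.0, 246
[... 1039 characters left out ...]
0, 41.0, 50.0]), (0.95, [362.0, 160.0, 46.0, 43.0]), (0.84, [316.0, 178.0, 51.0, 47.0])] [(0.95, [313.5, 181.8]), (0.89, [360.3, 160.0]), (0.88, [424.4, 204.7])]
cup [(0.66, [206.0, 300.0, 42.0, 52.0]), (0.55, [261.0, 182.0, 32.0, 23.0])] [(0.8, [213.3, 317.4])]
trays [(0.68, [219.0, 233.0, 47.0, 45.0]), (0.31, [296.0, 401.0, 33.0, 51.0])] [(0.64, [219.9, 238.0])]
timer [(0.9, [261.0, 181.0, 29.0, 25.0])] [(0.68, [261.5, 182.9])]
shaker [(0.78, [298.0, 400.0, 29.0, 51.0])] [(0.88, [297.6, 414.4])]
wrist [0.07076299 0.62521803 0.38320437] [ 0.28581006 -0.06965725 -0.95575126]
agitator [] []
mixer [] []
coupling_mouth [] []
agitator_shoulder [] []
cup [] []
trays [] []
timer [] []
shaker [] []
```

View pics/scene0.png

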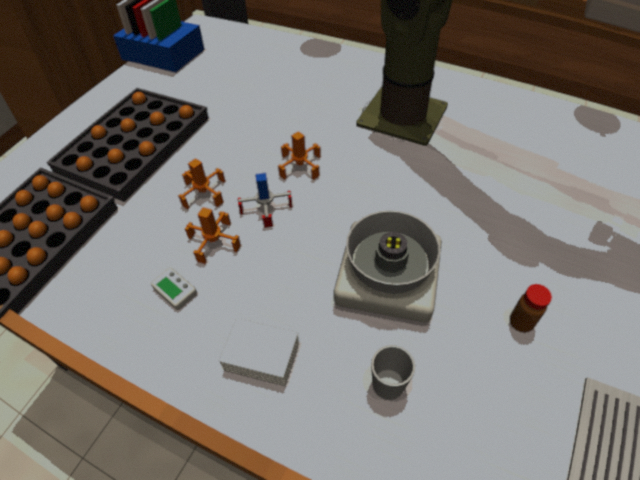

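View pics/side0.png

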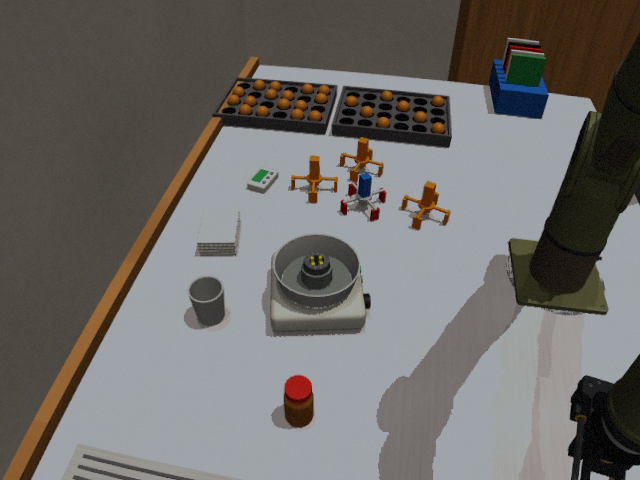

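Run:
```python
from h import *
for n,(x,y,w,h) in {'scene':(160,120,170,160),'side':(280,120,180,120)}.items():
    im=cv2.imread(f'pics/{n}0.png')[y:y+h,x:x+w]; cv2.imwrite(f'pics/{n}0c.png',cv2.resize(im,None,fx=4 if n=='side' else 3.6,fy=4 if n=='side' else 3.6,interpolation=cv2.INTER_CUBIC))
```

```text
(no output)
```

View pics/scene0c.png

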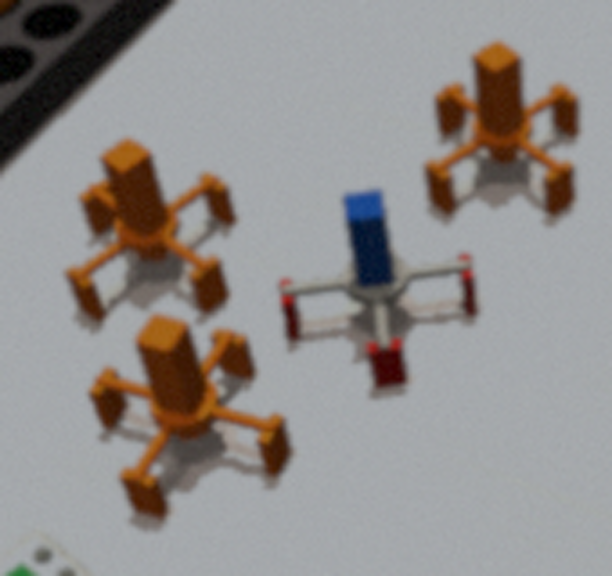

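View pics/side0c.png

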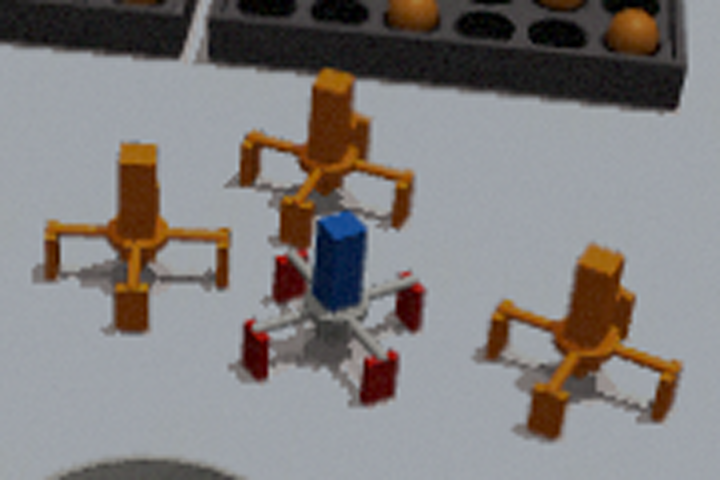

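The four candidates in the scene picture are an orange one at (202,184), an orange one at (214,239), an orange one at (300,157), and the one with the blue grip and red blades at (265,200), which is side (363,195). Only the last fits the description, and the enlarged crops confirm it. Next I measure its pose.

```bash
cat > meas.py <<'E'
from h import *
def mask(s,col,box=None):
    hsv=cv2.cvtColor(np.ascontiguousarray(s['image']),cv2.COLOR_RGB2HSV)
    H,S,V=[hsv[...,i].astype(int) for i in range(3)]
    if col=='blue': m=(abs(H-112)<14)&(S>120)&(V>40)
    if col=='red': m=((H<5)|(H>172))&(S>130)&(V>50)
    if col=='yellow': m=(abs(H-28)<8)&(S>110)&(V>90)
    if box is not None:
        b=np.zeros_like(m); x,y,w,h=box; b[y:y+h,x:x+w]=1; m&=b
    return m
def pts(s,m):
    v,u=np.nonzero(m); ok=s['depth'][v,u]>0; px=np.c_[u,v][ok]; return px,deproj(s,px)
E
python3 - <<'E'
from meas import *
P={}
for n,b in [('scene',(235,165,65,65)),('side',(335,165,60,60))]:
    s=imaging.snapshot(n)
    px,B=pts(s,mask(s,'blue',b)); print(n,'blue',len(B),np.median(B,0), B.min(0),B.max(0))
    T=B[B[:,2]>np.percentile(B[:,2],90)-0.004]; 
    px2,T2=pts(s,mask(s,'blue',b))
    k=B[:,2]>0.094; print('top',k.sum(),B[k].mean(0), 'atz centroid', atz(s,[px[k].mean(0)],0.099))
    px,Q=pts(s,mask(s,'red',b)); print('red',len(Q))
    P[n]=Q
    # yaw fit
    c=atz(s,[px2[k].mean(0)],0.099)[0,:2]
    from scipy.optimize import minimize
    Q=Q[(Q[:,2]>0.0)&(Q[:,2]<0.045)]
    d=Q[:,:2]-c; r_=np.hypot(*d.T); Qk=Q[(r_>.04)&(r_<.075)]; d=Qk[:,:2]-c
    ang=np.arctan2(d[:,1],d[:,0]); print('yaw mod90',np.degrees(np.angle(np.exp(4j*ang).mean())/4), 'r med',np.median(np.hypot(*d.T)))
    # coupling
    cb=(370,225,45,40) if n=='scene' else (295,245,45,40)
    px,Y=pts(s,mask(s,'yellow',cb)); print('yellow',len(Y),Y.mean(0),atz(s,[px.mean(0)],0.12))
    for q in ['agitator','mixer','cup','trays','timer','shaker']:
        for m in imaging.silhouettes(q,s)[:4]:
            px,A=pts(s,m['pixels']); print(q,round(m['score'],2),len(A),np.median(A,0).round(3),np.percentile(A,[2,98],axis=0).round(3).tolist())
E
```

```text
scene blue 216 [ 0.47991257 -0.16288637  0.08289363] [ 0.46221581 -0.17993008  0.04270802] [ 0.48783696 -0.15274706  0.10238404]
top 80 [ 0.47514125 -0.16603809  0.09885363] atz centroid [[ 0.47528601 -0.16592504  0.099     ]]
red 119
yaw mod90 35.91739380246887 r med 0.05657342719374295
yellow 58 [0.53611719 0.15794503 0.11702378] [[0.53847988 0.15853596 0.12      ]]
agitator 0.84 712 [ 0.482 -0.157  0.039] [[0.443, -0.21, 0.002], [0.526, -0.118, 0.1]]
agitator 0.8 791 [ 0.32  -0.159  0.038] [[0.259, -0.222, -0.001], [0.371, -0.106, 0.099]]
agitator 0.78 936 [ 0.502 -0.321  0.038] [[0.441, -0.386, 0.002], [0.554, -0.271, 0.1]]
agitator 0.7 3754 [0.804 0.019 0.045] [[0.753, -0.045, 0.007], [0.848, 0.076, 0.048]]
mixer 0.76 9482 [0.563 0.165 0.067] [[0.458, 0.077, 0.024], [0.644, 0.256, 0.12]]
cup 0.92 1905 [0.734 0.241 0.051] [[0.715, 0.21, 0.003], [0.781, 0.273, 0.086]]
trays 0.81 3727 [0.805 0.019 0.045] [[0.753, -0.043, 0.008], [0.848, 0.076, 0.048]]
timer 0.89 1016 [ 0.756 -0.213  0.022] [[0.726, -0.258, 0.007], [0.783, -0.177, 0.026]]
shaker 0.59 1341 [0.539 0.429 0.072] [[0.503
[... 477 characters left out ...]
[0.548, -0.269, 0.101]]
agitator 0.78 812 [ 0.467 -0.158  0.037] [[0.417, -0.213, 0.002], [0.519, -0.115, 0.1]]
agitator 0.71 758 [ 0.312 -0.152  0.038] [[0.254, -0.213, 0.005], [0.365, -0.103, 0.101]]
agitator 0.7 519 [ 0.601 -0.21   0.039] [[0.548, -0.254, 0.002], [0.66, -0.158, 0.101]]
mixer 0.72 8218 [0.53  0.186 0.067] [[0.433, 0.079, 0.023], [0.617, 0.264, 0.12]]
cup 0.98 1571 [0.744 0.245 0.056] [[0.71, 0.205, -0.0], [0.778, 0.275, 0.087]]
trays 0.58 1823 [0.789 0.034 0.044] [[0.744, -0.05, 0.002], [0.84, 0.076, 0.048]]
timer 0.6 521 [ 0.743 -0.211  0.021] [[0.713, -0.26, 0.003], [0.778, -0.175, 0.026]]
shaker 0.86 1314 [0.516 0.448 0.078] [[0.494, 0.415, 0.008], [0.54, 0.458, 0.102]]
```

The agitator is near (0.471, -0.165) with yaw about 36°, and the coupling is near (0.536, 0.158). I'll move above the coupling first, which is on the way, to look with the wrist camera.

```bash
cat > go.py <<'E'
# usage: go.py x y z yaw_deg(of tool y) -> shift/turn from current pose in tool axes
import sys
from h import *
x,y,z,a=map(float,sys.argv[1:5]); a=np.radians(a)
s=r.get_state(); p=s['tool_pos']; C=R.from_quat(s['eef_rot'])
Y=np.array([np.cos(a),np.sin(a),0]); Z=np.array([0,0,-1.]); X=np.cross(Y,Z)
T=R.from_matrix(np.c_[X,Y,Z])
print('t',s['clock'],'at',p.round(4),'yaw',np.degrees(np.arctan2(*C.as_matrix()[[1,0],1])).round(2),'F',s['contact_force'].round(1),'q',s['q'].round(2),'open',s['opening'])
print('shift mm',(C.inv().apply([x,y,z]-p)*1000).round(1),'turn',np.degrees((C.inv()*T).as_rotvec()).round(2))
E
python3 go.py 0.536 0.158 0.264 36
```

```text
t 3.25 at [0.1454 0.6079 0.2637] yaw 76.55 F [-1.1  1.5  0.5] q [-1.3   0.69 -0.19  1.57  0.16  0.9  -0.22] open 1.0014398636921351
shift mm [-4.845e+02 -3.467e+02 -3.000e-01] turn [ 0.   -0.   40.55]
```

Request:
send_rows:
  moves: [-0.033,-0.0235,0,0,0,3,-0.066,-0.047,0,0,0,6,-0.099,-0.0705,0,0,0,9,-0.132,-0.094,0,0,0,12,-0.165,-0.1175,0,0,0,15]
  claw: -1

```text
clock: 3.67
tool_pos: [0.2795, 0.4538, 0.2639]
eef_rot: [0.247, 0.969, 0.0, 0.0]
contact_force: [0.2, -0.2, 0.2]
opening: 1.0
```

```bash
python3 go.py 0.536 0.158 0.264 36
```

```text
t 3.6667 at [0.2795 0.4538 0.2639] yaw 61.42 F [ 0.2 -0.2  0.2] q [-1.01  0.57 -0.14  1.85  0.12  0.74 -0.15] open 0.9995152700938853
shift mm [-3.667e+02 -1.370e+02 -2.000e-01] turn [ 0.03 -0.   25.42]
```

Request:
send_rows:
  moves: [-0.038,-0.0135,0,0,0,3,-0.076,-0.027,0,0,0,6,-0.114,-0.0405,0,0,0,9,-0.152,-0.054,0,0,0,12,-0.19,-0.0675,0,0,0,15]

```text
clock: 4.08
tool_pos: [0.4152, 0.3021, 0.2641]
eef_rot: [0.372, 0.928, 0.001, 0.0]
contact_force: [0.0, 0.5, 0.1]
opening: 1.003
```

```bash
python3 go.py 0.536 0.158 0.264 36
```

```text
t 4.0833 at [0.4152 0.3021 0.2641] yaw 46.29 F [0.  0.5 0.1] q [-0.66  0.54 -0.09  1.9   0.07  0.7   0.01] open 1.002963032474247
shift mm [-1.869e+02 -2.070e+01  1.000e-01] turn [ 7.000e-02 -1.000e-02  1.029e+01]
```

Request:
send_rows:
  moves: [-0.04,-0.005,0,0,0,2.5,-0.08,-0.01,0,0,0,5,-0.12,-0.015,0,0,0,7.5,-0.16,-0.019,0,0,0,10,-0.187,-0.0207,0,0,0,10.3]

```text
clock: 4.5
tool_pos: [0.5384, 0.1535, 0.2644]
eef_rot: [0.457, 0.89, 0.0, 0.001]
contact_force: [0.6, -0.5, -0.1]
opening: 0.999
```

Run:
```python
from meas import *
s=imaging.snapshot('wrist'); save('w1',s['image']); np.save('w1.npy',s,allow_pickle=True)
print(r.get_state()['tool_pos'],r.get_state()['q'])
print([(x['score'],np.array(x['point'])*[640,480]) for x in imaging.pinpoint('coupling_mouth',s)])
```

```text
[0.54200319 0.14884575 0.264392  ] [-0.32267371  0.59912548 -0.05055253  1.76696132  0.04957791  0.77253203
  0.21641076]
[]
```

View pics/w1.png

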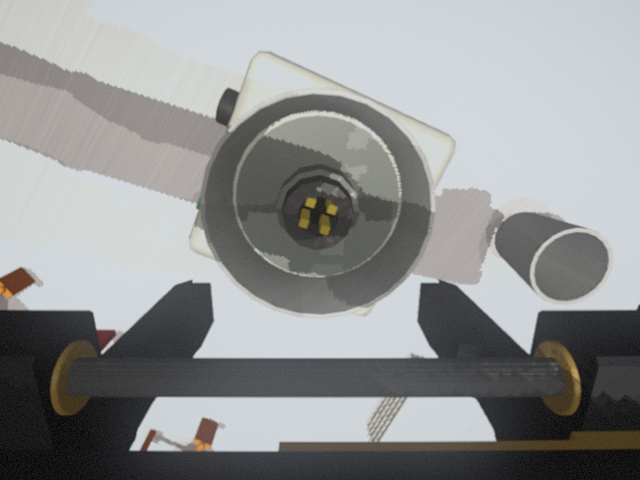

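The coupling shows at (318,215), with four yellow teeth around a cross slot. I'll zoom in and measure it.

Run:
```python
from meas import *
s=np.load('w1.npy',allow_pickle=True).item()
im=s['image'][165:265,260:380]; save('w1c',cv2.resize(im,None,fx=6,fy=6,interpolation=cv2.INTER_CUBIC))
m=mask(s,'yellow',(285,180,75,70)); n,l,st,c=cv2.connectedComponentsWithStats(m.astype(np.uint8),connectivity=4)
k=[i for i in range(1,n) if st[i,4]>25]; print([(st[i,4],c[i].round(1).tolist()) for i in k])
C=np.array([c[i] for i in k]); W=deproj(s,C); print(W.round(4))
V=atz(s,C,0.12); ctr=V[:,:2].mean(0); d=V[:,:2]-ctr; a=np.degrees(np.arctan2(d[:,1],d[:,0])); print(V.round(4),ctr,a,np.hypot(*d.T))
print('tooth ang mod90',np.degrees(np.angle(np.exp(4j*np.radians(a)).mean())/4))
```

```text
[(np.int32(93), [310.5, 202.2]), (np.int32(117), [331.0, 207.7]), (np.int32(153), [304.1, 218.7]), (np.int32(172), [324.4, 224.9])]
[[0.5255 0.1645 0.1179]
 [0.5398 0.1699 0.1183]
 [0.5286 0.1522 0.1195]
 [0.5433 0.1569 0.1192]]
[[0.5252 0.1649 0.12  ]
 [0.5395 0.1701 0.12  ]
 [0.5285 0.1523 0.12  ]
 [0.5432 0.1571 0.12  ]] [0.53411174 0.16111184] [ 156.87430211   59.08797349 -122.51571566  -23.97751415] [0.00965108 0.01051954 0.01041454 0.00992617]
tooth ang mod90 -27.630377579003113
```

View pics/w1c.png

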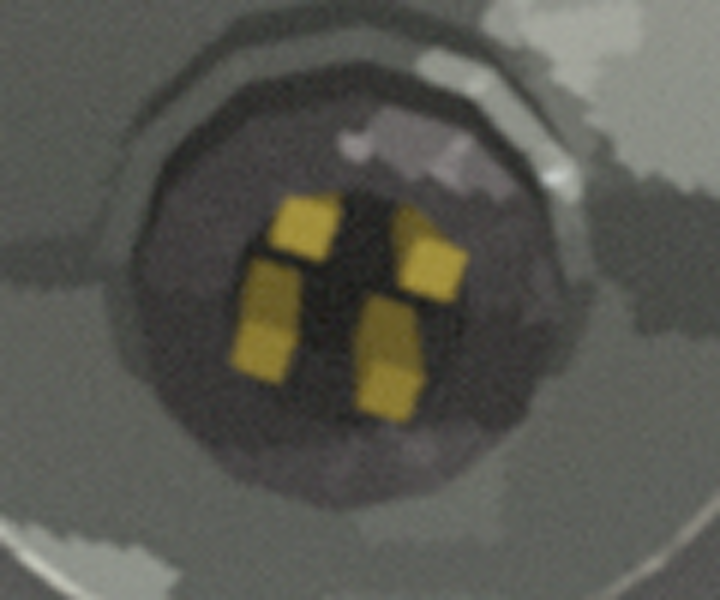

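```bash
python3 - <<'E'
from meas import *
s=np.load('w1.npy',allow_pickle=True).item()
C=np.array([(307,228),(433,268),(265,350),(391,390)])/6+[260,165]-.42
print(deproj(s,C).round(4))
V=atz(s,C,0.12)[:,:2]; ctr=V.mean(0); print(V.round(4),ctr)
for i,j in [(0,1),(2,3),(0,2),(1,3)]:
    d=V[j]-V[i]; print(np.degrees(np.arctan2(d[1],d[0])),np.hypot(*d))
# ring/hub depth circle
E
python3 go.py 0.471 -0.165 0.264 36
```

```text
[[0.5259 0.1643 0.1177]
 [0.541  0.1692 0.1179]
 [0.5304 0.1491 0.1181]
 [0.5456 0.1542 0.1194]]
[[0.5256 0.1648]
 [0.5406 0.1695]
 [0.5301 0.1496]
 [0.5454 0.1543]] [0.53544243 0.15956827]
17.528553461806933 0.015761406675551162
17.215535479139177 0.016020823526627544
-73.24687121316721 0.01585843993734938
-72.31132025776374 0.015944574338347492
t 4.6 at [0.5397 0.152  0.2642] yaw 35.43 F [-0.2  0.4 -0.1] q [-0.33  0.6  -0.05  1.77  0.05  0.77  0.21] open 0.9964074542370309
shift mm [-218.5 -239.7    0.7] turn [ 0.11  0.24 -0.57]
```

Request:
send_rows:
  moves: [-0.022,-0.024,0,0,0,0,-0.05,-0.054,0,0,0,0,-0.077,-0.084,0,0,0,0,-0.104,-0.114,0,0,0,0,-0.131,-0.144,0,0,0,0]

```text
clock: 5.02
tool_pos: [0.4975, -0.0388, 0.2646]
eef_rot: [0.457, 0.889, 0.0, 0.002]
contact_force: [-0.2, -0.4, -0.1]
opening: 0.997
```

```bash
python3 go.py 0.471 -0.165 0.264 36
```

```text
t 5.0167 at [ 0.4975 -0.0388  0.2646] yaw 35.55 F [-0.2 -0.4 -0.1] q [ 0.04  0.52 -0.08  1.94  0.07  0.67  0.53] open 0.9970770162277853
shift mm [-87.3 -95.    0.7] turn [ 0.14  0.22 -0.45]
```

Request:
send_rows:
  moves: [-0.027,-0.03,0,0,0,0,-0.052,-0.057,0,0,0,0,-0.072,-0.078,0,0,0,0,-0.083,-0.09,0,0.1,0.2,-0.4,-0.087,-0.095,0,0.1,0.2,-0.4]

```text
clock: 5.43
tool_pos: [0.4699, -0.1674, 0.2649]
eef_rot: [0.456, 0.89, -0.0, 0.0]
contact_force: [-0.2, 0.3, -0.2]
opening: 1.002
```

```bash
python3 - <<'E'
from meas import *
s=imaging.snapshot('wrist'); save('w2',s['image']); np.save('w2.npy',s,allow_pickle=True)
px,B=pts(s,mask(s,'blue')); k=B[:,2]>0.094
print(len(B),k.sum(),px[k].mean(0),atz(s,[px[k].mean(0)],0.099),B[k].min(0),B[k].max(0),cv2.minAreaRect((B[k][:,:2]*1000).astype(np.float32)))
px,Q=pts(s,mask(s,'red')); Q=Q[(Q[:,2]>0.025)&(Q[:,2]<.045)]
c=B[k].mean(0)[:2]; d=Q[:,:2]-c; rr=np.hypot(*d.T); d=d[(rr>.04)&(rr<.075)]; a=np.arctan2(d[:,1],d[:,0]); print(len(d),np.degrees(np.angle(np.exp(4j*a).mean())/4))
E
python3 go.py 0.471 -0.165 0.264 36
```

```text
51 51 [327.01960784 213.8627451 ] [[ 0.47481771 -0.16015001  0.099     ]] [ 0.46907005 -0.17190576  0.09577928] [ 0.48367001 -0.15268609  0.09860316] ((476.1576843261719, -162.5316925048828), (3.8759677410125732, 21.970993041992188), 36.17995834350586)
176 40.61594102081784
t 5.4833 at [ 0.47   -0.1669  0.2648] yaw 35.74 F [-0.3 -0.1 -0.3] q [ 0.32  0.52 -0.1   1.94  0.08  0.68  0.78] open 0.9982465093924628
shift mm [1.  1.9 0.8] turn [-0.    0.06 -0.26]
```

View pics/w2.png

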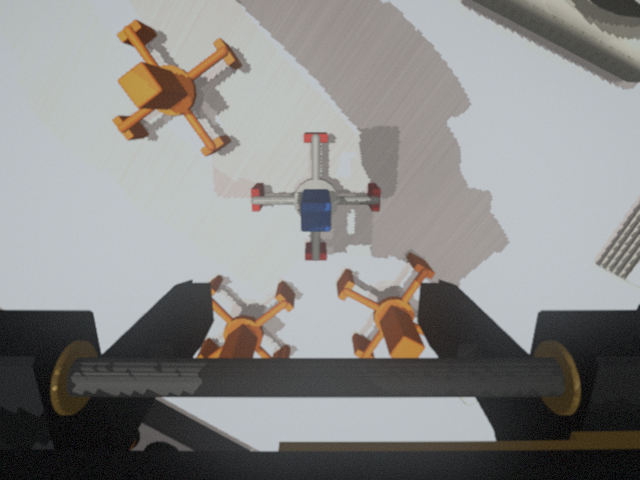

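The blue-gripped agitator is at (316,205), its blades square to the picture. I'll enlarge it for a precise fit.

Run:
```python
from meas import *
s=np.load('w2.npy',allow_pickle=True).item()
im=s['image'][120:270,240:390]; save('w2c',cv2.resize(im,None,fx=4,fy=4,interpolation=cv2.INTER_CUBIC))
```

```text
(no output)
```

View pics/w2c.png

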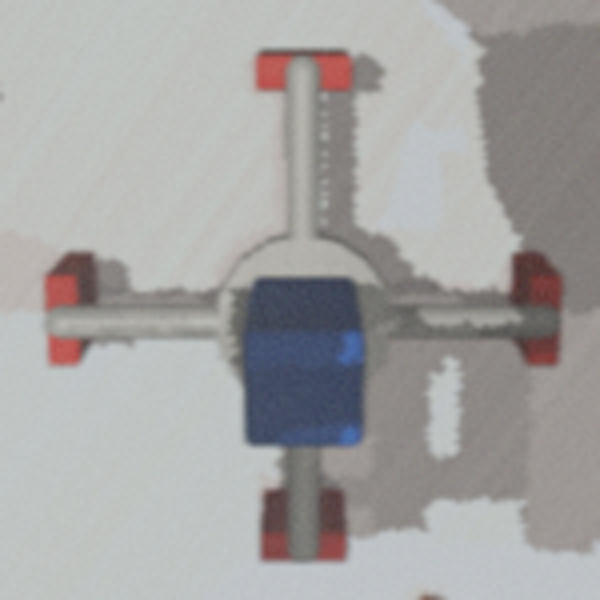

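```bash
python3 - <<'E'
from meas import *
s=np.load('w2.npy',allow_pickle=True).item()
f=lambda c:np.array(c,float)/4+[240,120]-.38
print('top',atz(s,f([(303.5,387)]),0.099),deproj(s,f([(303.5,387)])))
V=atz(s,f([(47,323),(560,323),(303,52),(303,558)]),0.036)[:,:2]; print(V.round(4),V.mean(0))
for i,j in [(0,1),(2,3)]:
    d=V[j]-V[i]; print(np.degrees(np.arctan2(d[1],d[0])),np.hypot(*d), V[[i,j]].mean(0))
E
python3 go.py 0.472 -0.163 0.082 36
```

```text
top [[ 0.46872519 -0.16699121  0.099     ]] [[ 0.46898557 -0.16735186  0.09731226]]
[[ 0.4206 -0.2029]
 [ 0.5182 -0.1328]
 [ 0.4335 -0.118 ]
 [ 0.5036 -0.2158]] [ 0.46898208 -0.1673651 ]
35.641490423493096 0.12019547025328914 [ 0.46940738 -0.16785868]
-54.349535223594685 0.12040638826039651 [ 0.46855678 -0.16687152]
t 5.4833 at [ 0.47   -0.1669  0.2648] yaw 35.74 F [-0.3 -0.1 -0.3] q [ 0.32  0.52 -0.1   1.94  0.08  0.68  0.78] open 0.9982465093924628
shift mm [  2.2   3.9 182.8] turn [-0.    0.06 -0.26]
```

Request:
send_rows:
  moves: [0,-0.001,0.035,0,0,0,0,-0.001,0.07,0,0,0,0,-0.001,0.105,0,0,0,0,-0.001,0.135,0,0,0,0,-0.001,0.155,0,0,0]

```text
clock: 5.9
tool_pos: [0.4692, -0.1644, 0.1074]
eef_rot: [0.454, 0.891, 0.0, -0.001]
contact_force: [0.5, 0.5, -1.6]
opening: 1.0
```

```bash
python3 go.py 0.469 -0.1673 0.081 35.6
```

```text
t 5.9 at [ 0.4692 -0.1644  0.1074] yaw 35.94 F [ 0.5  0.5 -1.6] q [ 0.28  0.8  -0.05  2.07  0.13  0.28  0.74] open 0.9998135648662613
shift mm [-2.3 -1.8 26.4] turn [-0.   -0.13  0.34]
```

Request:
send_rows:
  moves: [-0.001,-0.001,0.012,0,0,0.3,-0.0022,-0.0018,0.022,0,0,0.3,-0.0022,-0.0018,0.0262,0,0,0.3,-0.0022,-0.0018,0.0262,0,0,0.3,-0.0022,-0.0018,0.0262,0,0,0.3]

```text
clock: 6.32
tool_pos: [0.4696, -0.1667, 0.0817]
eef_rot: [0.456, 0.89, 0.001, -0.001]
contact_force: [-0.1, -0.2, -0.2]
opening: 1.001
```

Request:
send_rows:
  moves: [0,0,0,0,0,0,0,0,0,0,0,0,0,0,0,0,0,0,0,0,0,0,0,0,0,0,0,0,0,0]
  claw: 1
  grip_force: 45

```text
clock: 6.73
tool_pos: [0.4697, -0.1669, 0.0821]
eef_rot: [0.457, 0.89, 0.001, -0.0]
contact_force: [0.9, 0.3, 0.1]
opening: 0.646
```

Request:
send_rows:
  moves: [0,0,0,0,0,0,0,0,0,0,0,0,0,0,0,0,0,0,0,0,0,0,0,0,0,0,0,0,0,0]

```text
clock: 7.15
tool_pos: [0.4697, -0.1668, 0.082]
eef_rot: [0.457, 0.89, 0.001, -0.0]
contact_force: [-0.6, 0.4, -0.6]
opening: 0.269
```

```bash
python3 go.py 0.469 -0.1673 0.23 35.6
```

```text
t 7.15 at [ 0.4697 -0.1668  0.082 ] yaw 35.67 F [-0.6  0.4 -0.6] q [ 0.28  0.85 -0.04  2.08  0.14  0.22  0.73] open 0.26945289597047545
shift mm [   0.2   -0.7 -148. ] turn [ 0.07 -0.07  0.07]
```

Request:
send_rows:
  moves: [0,0,-0.01,0,0,0,0,0,-0.04,0,0,0,0,0,-0.08,0,0,0,0,0,-0.12,0,0,0,0,0,-0.15,0,0,0]

```text
clock: 7.57
tool_pos: [0.4694, -0.1671, 0.2351]
eef_rot: [0.457, 0.89, 0.001, 0.0]
contact_force: [-0.0, -0.4, -3.0]
opening: 0.27
```

```bash
python3 go.py 0.5354 0.1596 0.26 17.3
```

```text
t 7.5667 at [ 0.4694 -0.1671  0.2351] yaw 35.67 F [-0.  -0.4 -3. ] q [ 0.32  0.57 -0.11  1.98  0.1   0.6   0.77] open 0.2699048905640967
shift mm [226.9 244.1 -24.4] turn [ 0.11 -0.03 18.37]
```

Request:
send_rows:
  moves: [0.015,0.016,-0.01,0,0,1,0.04,0.043,-0.02,0,0,3,0.065,0.07,-0.025,0,0,5,0.09,0.097,-0.025,0,0,7.5,0.115,0.124,-0.025,0,0,10]

```text
clock: 7.98
tool_pos: [0.5026, 0.0001, 0.2613]
eef_rot: [0.534, 0.846, 0.001, 0.0]
contact_force: [0.9, 0.5, -3.0]
opening: 0.272
```

```bash
python3 go.py 0.5354 0.1596 0.26 17.3
```

```text
t 7.9833 at [5.026e-01 1.000e-04 2.613e-01] yaw 25.51 F [ 0.9  0.5 -3. ] q [-0.07  0.53 -0.03  1.94  0.02  0.67  0.33] open 0.2722324772758983
shift mm [129.8  98.3   1.5] turn [ 0.12 -0.04  8.21]
```

Request:
send_rows:
  moves: [0.03,0.023,0,0,0,3,0.06,0.046,0.001,0,0,6,0.09,0.068,0.001,0,0,8.2,0.115,0.087,0.001,0.1,0,8.2,0.1275,0.0965,0.001,0.1,0,8.2]

```text
clock: 8.4
tool_pos: [0.5341, 0.1627, 0.2606]
eef_rot: [0.59, 0.807, 0.002, -0.001]
contact_force: [1.1, 0.1, -1.9]
opening: 0.267
```

Request:
send_rows:
  moves: [0,0,0,0,0,0,0,0,0,0,0,0,0,0,0,0,0,0,0,0,0,0,0,0,0,0,0,0,0,0]

```text
clock: 8.82
tool_pos: [0.534, 0.1603, 0.2608]
eef_rot: [0.591, 0.806, 0.001, -0.001]
contact_force: [-0.4, -0.1, -2.5]
opening: 0.268
```

```bash
python3 go.py 0.5354 0.1596 0.26 17.3;  python3 - <<'E'
from meas import *
for n in ['wrist','scene','side']:
    s=imaging.snapshot(n); save('a'+n,s['image']); np.save('a'+n+'.npy',s,allow_pickle=True)
E
```

```text
t 8.8167 at [0.534  0.1603 0.2608] yaw 17.49 F [-0.4 -0.1 -2.5] q [-0.4   0.6   0.04  1.78 -0.04  0.76 -0.03] open 0.2676365119584273
shift mm [-1.1  1.1  0.8] turn [-0.   -0.17  0.19]
```

View pics/awrist.png

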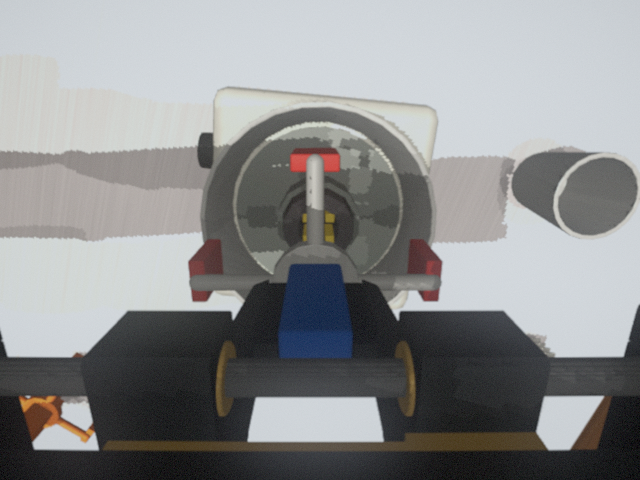

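View pics/ascene.png

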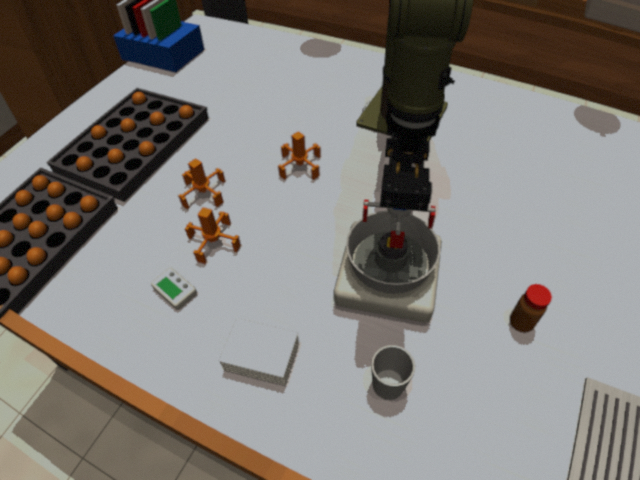

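Run:
```python
from meas import *
s=np.load('awrist.npy',allow_pickle=True).item()
im=s['image'][140:310,180:450]; save('awc',cv2.resize(im,None,fx=2.9,fy=2.9,interpolation=cv2.INTER_CUBIC))
P=[(0.5354,.1596,.12)]
a=np.radians(17.3)
for sx in (-1,1):
  for sy in (-1,1): 
    v=.008*np.array([sx,sy]); P.append((.5354+v[0]*np.cos(a)-v[1]*np.sin(a),.1596+v[0]*np.sin(a)+v[1]*np.cos(a),.12))
print('pred teeth',proj(s,P).round(1).tolist())
# predicted rod ends for held agitator at tool
z0=.2608-.082+.035; A=[(.534+.061*np.cos(a+k*np.pi/2),.1603+.061*np.sin(a+k*np.pi/2),z0) for k in range(4)]
print('pred rods',proj(s,A).round(1).tolist())
```

```text
pred teeth [[318.0, 228.7], [306.9, 239.3], [306.8, 217.8], [329.1, 239.3], [329.3, 217.9]]
pred rods [[444.4, 281.9], [317.7, 152.0], [189.9, 281.5], [316.8, 388.1]]
```

View pics/awc.png

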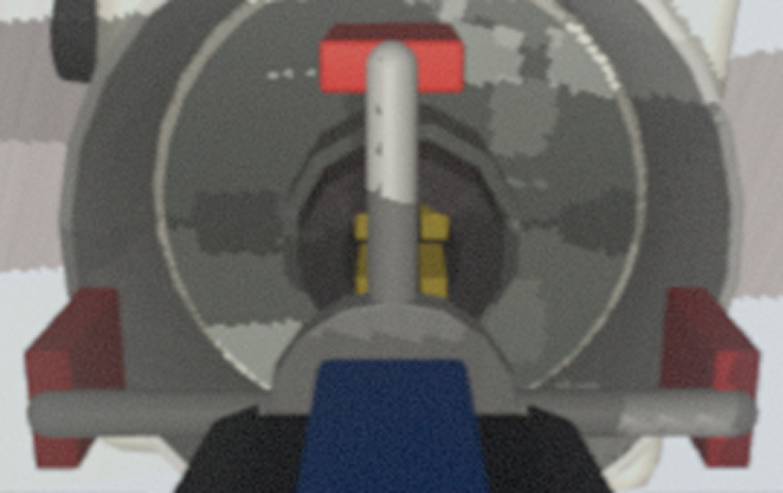

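```bash
cat > fit.py <<'E'
from meas import *
from scipy.optimize import least_squares
def fit(f,rods,teeth,tcp,yaw):
    s=np.load(f,allow_pickle=True).item(); a=np.radians(yaw)
    def ag(p): return [(p[0]+.061*np.cos(p[3]+k*np.pi/2),p[1]+.061*np.sin(p[3]+k*np.pi/2),p[2]) for k in range(3)]
    def fr(p): return (proj(s,ag(p))-rods).ravel()
    o=least_squares(fr,[tcp[0],tcp[1],tcp[2]-.047,a]); A=o.x
    def te(p): 
        c,q=np.cos(p[2]),np.sin(p[2]); return [(p[0]+.008*(i*c-j*q),p[1]+.008*(i*q+j*c),.12) for i,j in [(-1,-1),(-1,1),(1,-1),(1,1)]]
    o2=least_squares(lambda p:(proj(s,te(p))-teeth).ravel(),[.5354,.1596,a]); T=o2.x
    print('agit',A[:3].round(4),np.degrees(A[3]).round(2),'rms',o.fun.round(1)); print('coup',T[:2].round(4),np.degrees(T[2]).round(2),o2.fun.round(1))
    y=np.array([np.cos(a),np.sin(a)]); x=np.array([-y[1],y[0]]); d=T[:2]-A[:2]; print('needed shift tool x,y mm',(d@x*1000).round(2),(d@y*1000).round(2),'agit-tcp',((A[:2]-tcp[:2])@x*1000).round(2),((A[:2]-tcp[:2])@y*1000).round(2),'dz',A[2]-tcp[2])
E
python3 - <<'E'
from fit import *
g=lambda c:np.array(c,float)/2.9+[180,140]-.33
# order rods: +y tool(right), far, left ; teeth (-y,-x..): lowerleft, upperleft, lowerright, upperright
fit('awrist.npy',g([(756,413),(392,41),(28,413)]),g([(368,286),(370,222),(433,287),(436,222)]),np.array([.534,.1603,.2608]),17.49)
E
```

```text
agit [0.5333 0.1589 0.2117] 17.4 rms [ 0.1 -0.1  0.   0.3 -0.1 -0.1]
coup [0.5352 0.1605] 16.14 [ 0.3 -0.4 -0.1  0.1  0.  -0.3 -0.3  0.6]
needed shift tool x,y mm 0.92 2.37 agit-tcp -1.07 -1.12 dz -0.04908106547715385
```

Request:
send_rows:
  moves: [0.0003,0.0008,0.01,0,0,0,0.0006,0.0016,0.025,0,0,0,0.0009,0.0024,0.04,0,0,0,0.0009,0.0024,0.05,0,-0.2,0,0.0009,0.0024,0.054,0,-0.2,0]

```text
clock: 9.38
tool_pos: [0.535, 0.163, 0.2047]
eef_rot: [0.591, 0.807, -0.001, -0.001]
contact_force: [-0.2, -0.4, -2.7]
opening: 0.263
```

Request:
send_rows:
  moves: [0,0,0,0,0,0,0,0,0,0,0,0,0,0,0,0,0,0,0,0,0,0,0,0,0,0,0,0,0,0]

```text
clock: 9.8
tool_pos: [0.5355, 0.1631, 0.2054]
eef_rot: [0.591, 0.807, -0.001, -0.0]
contact_force: [0.8, -1.3, -3.4]
opening: 0.267
```

```bash
python3 go.py 0.5356 0.1617 0.205 17;  python3 - <<'E'
from meas import *
for n in ['wrist','scene','side']:
    s=imaging.snapshot(n); np.save('b'+n+'.npy',s,allow_pickle=True)
    x,y,w,h={'wrist':(180,140,270,170),'scene':(340,170,110,110),'side':(270,200,110,110)}[n]
    save('b'+n,cv2.resize(s['image'][y:y+h,x:x+w],None,fx=2.9 if n=='wrist' else 5,fy=2.9 if n=='wrist' else 5,interpolation=cv2.INTER_CUBIC))
E
```

```text
t 9.8 at [0.5355 0.1631 0.2054] yaw 17.57 F [ 0.8 -1.3 -3.4] q [-0.4   0.68  0.03  1.83 -0.04  0.63 -0.03] open 0.2666149249324753
shift mm [-1.4 -0.3  0.4] turn [-0.08 -0.    0.57]
```

View pics/bwrist.png

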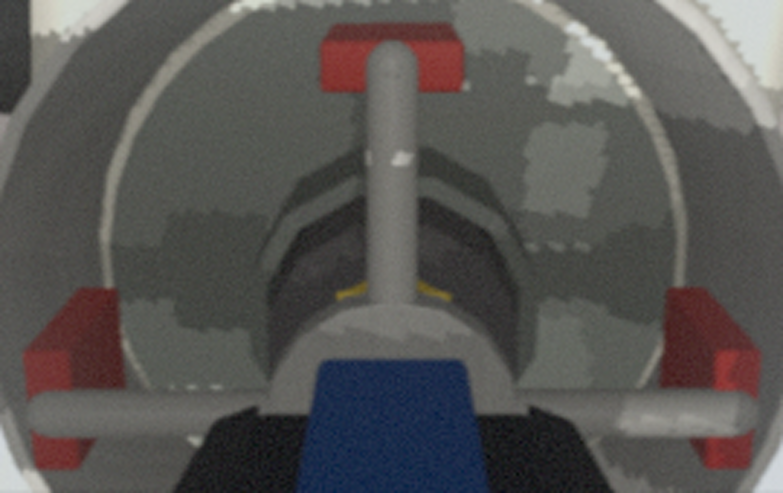

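View pics/bside.png

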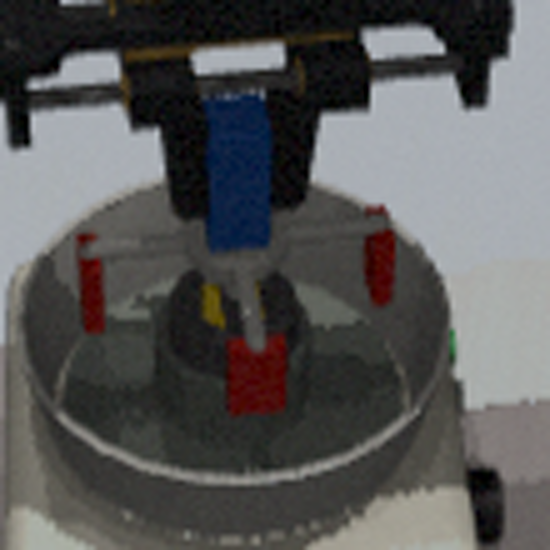

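View pics/bscene.png

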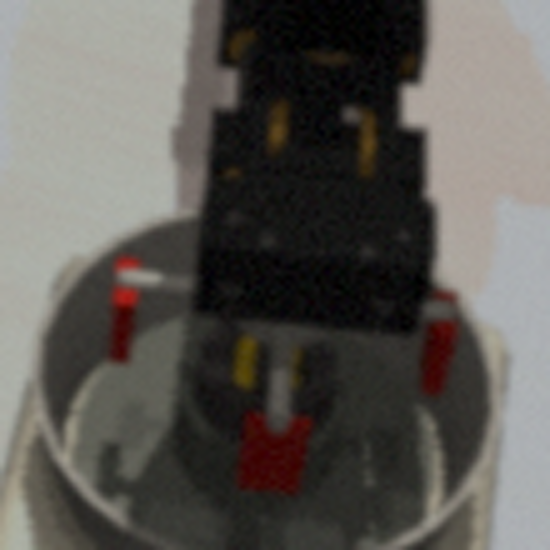

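Request:
send_rows:
  moves: [-0.001,0,0.002,0,0,0.4,-0.0013,0,0.005,0,0,0.4,-0.0013,0,0.008,0,0,0.4,-0.0013,0,0.012,0,0,0.4,-0.0013,0,0.014,0,0,0.4]

```text
clock: 10.37
tool_pos: [0.5352, 0.1617, 0.1903]
eef_rot: [0.594, 0.805, -0.001, -0.001]
contact_force: [0.4, -0.1, -3.9]
opening: 0.271
```

```bash
python3 go.py 0.536 0.1619 0.18 17.2; python3 -c "
from h import *
print(r.get_state()['moment'])"
```

```text
t 10.3667 at [0.5352 0.1617 0.1903] yaw 17.17 F [ 0.4 -0.1 -3.9] q [-0.4   0.7   0.03  1.84 -0.04  0.6  -0.04] open 0.2705677556181576
shift mm [-0.   0.8 10.3] turn [-0.18 -0.   -0.03]
[-0.07199575  0.04793373  0.04120734]
```

Request:
send_rows:
  moves: [0,0.0007,0.002,0,0,0,0,0.0007,0.004,0,0,0,0,0.0007,0.006,0,0,0,0,0.0007,0.008,0,0,0,0,0.0007,0.008,0,0,0]

```text
clock: 10.78
tool_pos: [0.5357, 0.1619, 0.1819]
eef_rot: [0.594, 0.805, -0.002, -0.001]
contact_force: [0.4, 0.2, -3.1]
opening: 0.264
```

```bash
python3 go.py 0.536 0.1619 0.171 17.2; python3 -c "
from h import *
print(r.get_state()['moment'])"
```

```text
t 10.7833 at [0.5357 0.1619 0.1819] yaw 17.18 F [ 0.4  0.2 -3.1] q [-0.4   0.72  0.03  1.85 -0.04  0.58 -0.04] open 0.26427273044762717
shift mm [-0.1  0.3 10.9] turn [-0.22 -0.   -0.02]
[-0.06144198  0.04762027 -0.02534543]
```

Request:
send_rows:
  moves: [0,0.0003,0.003,0,0,0,0,0.0003,0.006,0,0,0,0,0.0003,0.009,0,0,0,0,0.0003,0.011,0,0,0,0,0.0003,0.011,0,0,0]

```text
clock: 11.2
tool_pos: [0.5358, 0.1619, 0.1708]
eef_rot: [0.594, 0.805, -0.002, -0.001]
contact_force: [-1.1, -0.7, 1.3]
opening: 0.27
```

Request:
send_rows:
  moves: [0,0,0.002,0,0,0,0,0,0.004,0,0,0,0,0,0.006,0,0,0,0,0,0.007,0,0,0,0,0,0.007,0,0,0]

```text
clock: 11.62
tool_pos: [0.5359, 0.1619, 0.164]
eef_rot: [0.594, 0.805, -0.002, -0.001]
contact_force: [-2.3, -0.3, 5.8]
opening: 0.267
```

```bash
python3 go.py 0.536 0.1619 0.161 17.2; python3 -c "
from h import *
print(r.get_state()['moment'])
for n in ['side','scene']:
    s=imaging.snapshot(n); np.save('c'+n+'.npy',s,allow_pickle=True)
    x,y,w,h={'scene':(340,170,110,110),'side':(270,200,110,110)}[n]
    save('c'+n,cv2.resize(s['image'][y:y+h,x:x+w],None,fx=5,fy=5,interpolation=cv2.INTER_CUBIC))
"
```

```text
t 11.6167 at [0.5359 0.1619 0.164 ] yaw 17.17 F [-2.3 -0.3  5.8] q [-0.39  0.75  0.03  1.86 -0.04  0.54 -0.04] open 0.2672429790511929
shift mm [-0.   0.2  3. ] turn [-0.22 -0.   -0.03]
[-0.12972806  0.45569966  0.0972536 ]
```

View pics/cside.png

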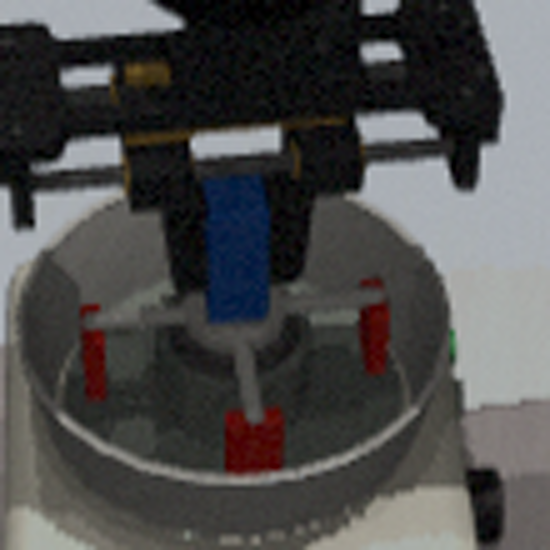

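Request:
send_rows:
  moves: [0,0,0.001,0,0,0,0,0,0.002,0,0,0,0,0,0.003,0,0,0,0,0,0.004,0,0,0,0,0,0.004,0,0,0]

```text
clock: 12.13
tool_pos: [0.5358, 0.1619, 0.161]
eef_rot: [0.594, 0.805, -0.001, -0.001]
contact_force: [-3.5, -1.3, 10.0]
opening: 0.266
```

Request:
send_rows:
  moves: [0,0,0.0005,0,0,0,0,0,0.001,0,0,0,0,0,0.0015,0,0,0,0,0,0.002,0,0,0,0,0,0.002,0,0,0]

```text
clock: 12.55
tool_pos: [0.5358, 0.1619, 0.1609]
eef_rot: [0.594, 0.805, -0.001, -0.001]
contact_force: [-5.3, -0.5, 18.2]
opening: 0.266
```

```bash
python3 -c "
from fit import *
for n in ['wrist','side','scene']:
    s=imaging.snapshot(n); np.save('d'+n+'.npy',s,allow_pickle=True)
    x,y,w,h={'wrist':(180,140,270,170),'scene':(340,170,110,110),'side':(270,200,110,110)}[n]
    f=2.9 if n=='wrist' else 5
    save('d'+n,cv2.resize(s['image'][y:y+h,x:x+w],None,fx=f,fy=f,interpolation=cv2.INTER_CUBIC))
st=r.get_state(); print(st['clock'],st['tool_pos'],st['contact_force'],st['moment'],st['opening'],abs(st['qd']).max())
a,b=cv2.imread('pics/cside.png'),cv2.imread('pics/dside.png'); c,d=cv2.imread('pics/dwrist.png'),cv2.imread('pics/dscene.png')
cv2.imwrite('pics/d1.png',cv2.resize(np.hstack([b,d]),(800,400)))
"
```

```text
12.7 [0.53581084 0.16183634 0.16089789] [-6.13502103 -1.16376815 18.60795085] [-0.28157068  1.18153588  0.00503068] 0.2696791625490361 0.001463949656127474
```

View pics/d1.png

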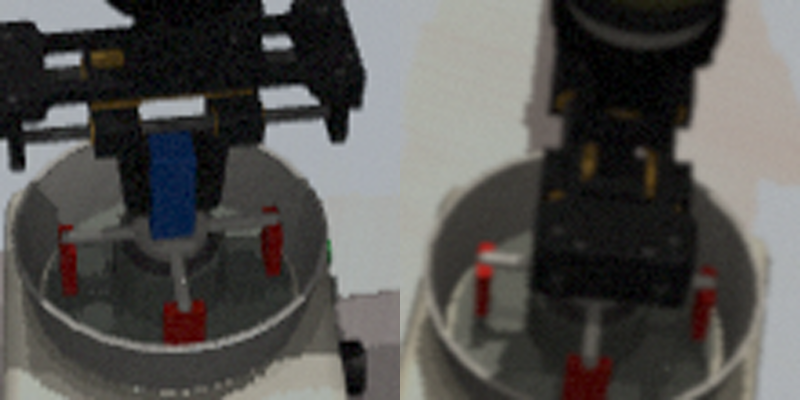

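View pics/dwrist.png

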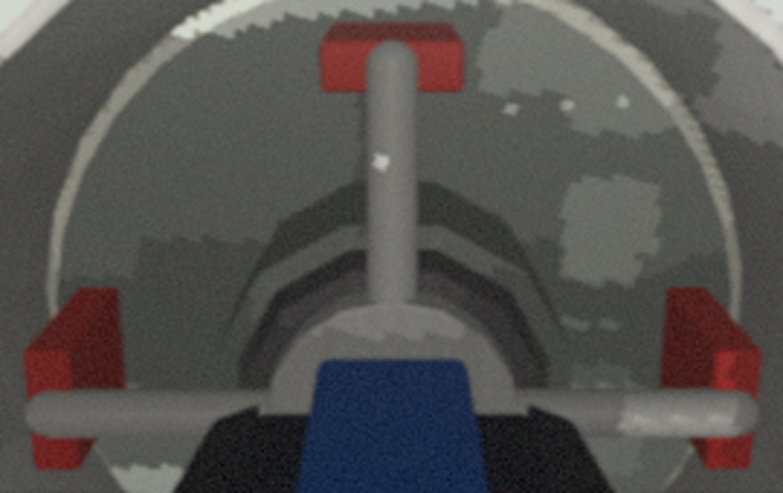

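The agitator sits in the same pixels of the wrist view as before, so it has not slipped in the grip. Its flange is flat on the ring. The TCP stopped at 0.161 m, which matches 10 mm of travel, and the force is steady at 18.6 N. I'm handing in.

```bash
python3 -c "
from h import *
print(r.finish_job()); s=r.get_state(); print(s['clock'],s['tool_pos'],s['contact_force'],s['opening'])"
```

```text
the job is handed in; nothing more can be done
None
the job is handed in; nothing more can be done
```

I gripped the agitator by its blue grip, lifted it, and turned it about 18.5° to match the slot. I then slid it home and pressed it down to the stop. I handed the job in at 12.7 s, still gripping and pushing; no verdict is reported.

- **Press:** the tool stopped at z = 0.161 m, which works out to about 10 mm of coupling travel. The upward force rose from 10 N to a steady 18.6 N with no more movement.
- **Meshing:** the splines went in with no rise in force, so they did not ride up on the teeth. The last pictures show the flange flat on the ring.
- **Grip:** the opening reads 0.27, which matches the 24 mm grip. The agitator did not shift in the fingers between lining up and the stop.
- **Bystanders:** I never reached near the cup, trays, timer or jar. The scene picture taken before insertion showed them in place, but I did not measure them again at the end.
- **Disagreements:** camera positions disagreed with the tool by 1–2 mm, so I corrected the alignment from the wrist picture before going in. At the end there was a sideways force of about 6 N and a moment of 1.2 N m, and I left those as they were.

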